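# Count a tile on the tally and lift it out of the jig with the cam lever

### The job

Log the terracotta tile on the bench tally: swing the tally's sprung lever all the way to its stop, then let go so that it springs back home. After that, turn the jig's cam lever up to the top of its cam, where the tile is lifted highest (handle straight up; farther on, the tile sinks again), and keep holding the lever there: finish while still holding it, because it springs back if let go. Do not touch the tile, and leave the mug, the jar and the wood block where they are.

Things in the scene. Friction and masses are not known exactly. Their poses are not given: they have to be found in the camera images.
- tile_jig: Fixed aluminium frame 132 x 132 mm, top 75 mm above the bench, on a dark steel base plate 180 x 170 x 6 mm, with a 108 mm square well that holds the tile. Origin: under the well's centre at bench height; z up. Its -x side is its front, where the cam lever's handle points at the start; the cam lever is on its -y side.
- cam_axis (a point): Point on the cam lever's horizontal turning axis, in the plane in which the handle swings; fixed to the jig at jig coordinates (0, -105, 42) mm; the axis runs along the jig's y, and this point has the jig's axes.
- cam_lever (a joint): Angle of the cam lever, rad. 0: at rest, the handle points to the jig's front (-x), 0.17 rad above level. Growing: the handle swings up and over towards the jig's +x. The lift is highest at 1.40, where the handle stands straight up; beyond that the lift falls again; end stop at 1.9. A spring turns it back to 0 from anywhere (2 to 4 N at the knob).
- cam_knob (a point): Centre of the black knob at the end of the cam lever, 130 mm from cam_axis: a cylinder 30 mm in diameter and 30 mm long, lying along the lever's axis (jig y), with flat ends. The steel lever arm, 8 mm wide and 14 mm deep, runs from it to the axis. It can be pinched from above by its two flat ends, and the knob then pivots between the fingers. 64 mm above the bench at rest, 172 mm at the top.
- lift_plate (a joint): Height of the steel lift plate under the tile above its rest position, m: driven by the cam, 0 at lever angle 0, 0.0216 at the highest lift (lever at 1.40). A tongue of the plate rides on the cam through a notch in the frame's side.
- plate_top (a point): Centre of the lift plate's upper face, on which the tile lies; 63 mm above the bench at rest.
- tile: Loose fired terracotta tile 104 x 104 x 12 mm, about 0.22 kg, lying in the well on the lift plate, flush with the frame's top at the start. Origin: centre of its underside.
- tally: Fixed grey bench tally counter: housing 70 x 60 mm, 50 mm tall, on a base plate 90 x 80 mm. Origin: centre of its underside; z up; its front is -x. It may stand left or right of the jig.
- tally_pivot (a point): Point on the upright turning axis of the tally's lever, 58 mm above the bench, on top of the housing, 15 mm behind its centre (tally +x).
- tally_lever (a joint): Angle of the tally's lever, rad. 0: at rest, the lever points from the pivot to the tally's front, turned 0.48 rad towards its +y side. Growing: it swings level, counter-clockwise seen from above, to the stop at 0.96 (then 0.48 rad to the -y side). A spring brings it back to 0 when let go (1 to 2.5 N at the pin).
- tally_pin (a point): Centre of the top end of the upright steel finger pin at the lever's end: 12 mm in diameter, 65 mm from the pivot axis, standing 34 mm above the lever, its top 92 mm above the bench. The lever under it is 14 mm wide, its upper face 58 mm above the bench.
- mug: Bystander: loose white mug, 76 mm across, 85 mm tall, with a handle. Origin: centre of its underside.
- glaze_jar: Bystander: loose closed jar, 70 mm across, 100 mm tall. Origin: centre of its underside.
- wood_block: Bystander: loose wooden block 110 x 45 x 30 mm. Origin: centre of its underside.
Things that resemble listed ones, but are neither listed nor needed, are in the scene too. Leave any purple or red look-alike of the tally alone.

How it is judged:
By the outcome, as a careful person would: the job done as asked, in the order asked, and still so for the second after the job is handed in, while the arm keeps its last pose, push and grip.
It also fails if it takes over 58 s, if anything falls off the work surface, if the arm or the gripper's body presses on something with over 40 N, if the wrist force passes 120 N, or if a joint passes its speed limit or range.

### The arm

A 6-joint arm with a two-finger parallel gripper is mounted at the origin on the work surface. World frame = base frame: x ahead of the robot, y to its left, z up, the work surface at z = 0. Lengths are in mm, angles in rad, forces in N, time in s.
With the tool pointing down it reaches from about 250 to 800 mm from the base axis. Payload 3.9 kg.
Tool frame: the origin (TCP) lies on the centre line of the jaws, within the pads' length; the fingertips stand 14 mm ahead of it and the grasp point (between the pads) lies 5 mm behind it; z points along the fingers, y is the line along which they close (so a half turn about z gives the same grasp; the last joint's range is limited). The gripper opens to 85 mm and grips with 20 to 120 N. Pads are 22 mm wide; open, the fingers measure 114 mm over their backs; the gripper's body (76 mm by 85 mm) begins 54 mm behind the grasp point. The pads swing forward as they close: fully open they stand 13 mm farther back than shut.
Start: joints at [1.135, 0.26, -0.138, 1.173, 0, 1.571], TCP at [221.616, 475.922, 245.304] pointing down, gripper open.
Joint ranges: [-2.78, 2.78], [-0.83, 1.72], [-1.28, 1.37], [-1.9, 2.12], [-1.57, 1.48], [-3.14, 3.14]. Speed limits (rad/s): [2.57, 2.57, 3.14, 3.14, 3.14, 3.14].

### API

Orientations are given as a unit quaternion [w, x, y, z].
In Python, from plant import * gives the robot as it stands. The module is installed in compiled form; this text tells all that it offers. Calls block until the motion is done:
- reach(position, orientation): joint-space move of the TCP to a pose.
- move_straight(position, feed=150, rot=None, contact_N=None): straight line of the TCP; rot=None keeps the orientation; feed is the mean speed in mm/s. With contact_N (N) it stops when the force on the tool has changed by that much, and returns True; else False.
- move_j(angles): joint-space move.
- grip(opening): opening from 0.0 (shut) to 1.0 (fully open); the grip force is fixed at half the most; returns when the fingers have stopped.
- hold(seconds).
- solve_ik(position, orientation): joint angles nearest the present ones, or None.
- state(): the state.
- capture(name): name is "side" or "top"; returns a dict with "img" (384x512x3 uint8, blue, green, red), "z_map" (384x512 float32, mm along the optical axis (not along the pixel's ray), 0 where there is no reading), "fx", "fy", "cx", "cy" (pixels), "R" (3x3) and "t" (3): a world point X has camera coordinates R X + t. Camera axes: x right, y down, z forward; pixel columns grow to the right and rows downward; lengths in mm; the calibration is good to about 2 mm. A picture is of the moment at which its call begins.
A pose or a line that the arm cannot do raises Unreachable and nothing moves.
- finish_job(): hands the job in; it is judged then, once.
The state is a dict: "clock": time; "joints": joint angles; "joint_vel": joint speeds; "joint_efforts": joint torques, N m; "ee_pos": TCP position; "tcp_rot": TCP orientation; "ft_force": force on the tool from outside, world axes, zero at the start; "ft_torque": the same for the moment, N m; "opening": opening from 0.0 (shut) to 1.0 (fully open); "grip_force": force on a finger pad.
Only numpy, scipy, OpenCV 4.12 (cv2) and the standard library are available. Lean on these libraries where they do the work, as an engineer would, in place of code of your own. Each camera call takes 0.05 s, during which the arm holds its last target. There are 200 camera calls.

## Working session

There is one attempt and no reset: what is moved stays moved. The work goes in short steps, each a Python script; the robot and the scene stay as the last script left them, time stands still between calls to the robot, and variables do not carry over. Pictures are saved under pics/ and viewed, at most 10 in all, crops included, and the job is handed in when it is done.

```bash
mkdir -p pics
python3 - <<'E'
from plant import *
import cv2,pickle,numpy as np
d={n:capture(n) for n in("side","top")}
pickle.dump(d,open('c.pkl','wb'))
for n in d:
    cv2.imwrite(f'pics/{n}.png',cv2.resize(d[n]['img'],(800,600)))
    print(n,d[n]['fx'],d[n]['cx'],(-d[n]['R'].T@d[n]['t']).round(),d[n]['R'].round(2).tolist())
print(state())
E
```

```text
side 435.3303606747307 256.2512612731564 [ 227. -999.  882.] [[0.98, -0.22, -0.02], [-0.15, -0.59, -0.79], [0.16, 0.77, -0.61]]
top 456.70408577049824 252.5097200685192 [ 321.   23. 1618.] [[0.02, -1.0, -0.0], [-1.0, -0.02, -0.09], [0.09, 0.01, -1.0]]
{'clock': 0.1, 'joints': array([ 1.13499911e+00,  2.60636307e-01, -1.39280445e-01,  1.17269438e+00,
       -1.43815359e-05,  1.57080547e+00]), 'joint_vel': array([ 0.00025506, -0.00164662,  0.00352275,  0.00156082, -0.00041118,
        0.00074894]), 'joint_efforts': array([ 1.67610874e-04, -4.06507874e+01,  2.54527527e+01,  1.00836906e-02,
        3.98320174e-05, -1.03741186e-05]), 'ee_pos': array([221.3683431 , 475.37947315, 244.52340723]), 'tcp_rot': array([-1.89135708e-04,  2.16182770e-01,  9.76352491e-01, -8.87499836e-04]), 'ft_force': array([-0.46390242, -0.20385569, -0.22157809]), 'ft_torque': array([-0.01658471,  0.01594891,  0.01294947]), 'grip_force': 0.0, 'opening': 0.9990074145319416}
```

View pics/top.png

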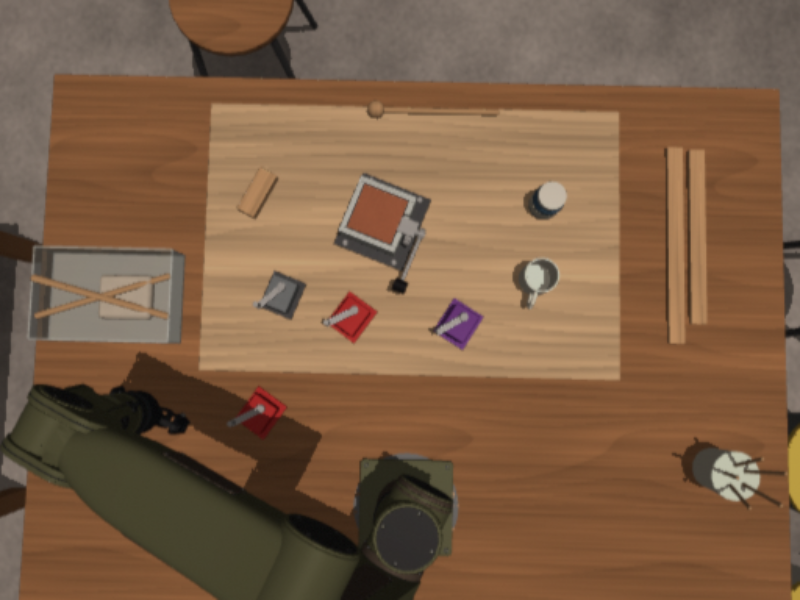

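View pics/side.png

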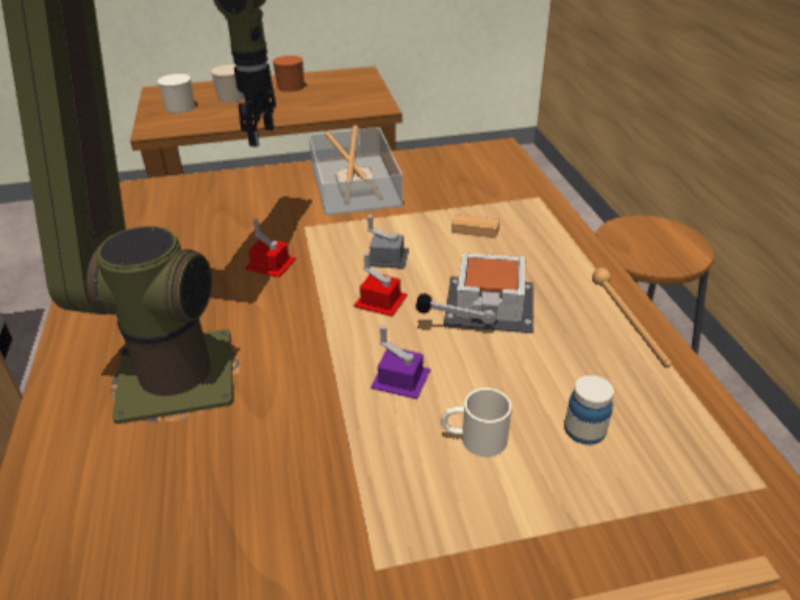

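Candidates for the tally, in the 800x600 top view: grey (280,295), red (350,317), red (258,412) and purple (460,323). Only the grey one fits the description. I'll check it in a crop and take measurements.

```bash
cat > h.py <<'E'
import numpy as np,cv2
def ray(c,uv,z):
    d=c['R'].T@np.array([(uv[0]-c['cx'])/c['fx'],(uv[1]-c['cy'])/c['fy'],1.]); o=-c['R'].T@c['t']
    return o+d*(z-o[2])/d[2]
def proj(c,X):
    p=c['R']@np.asarray(X,float)+c['t']; return np.array([p[0]/p[2]*c['fx']+c['cx'],p[1]/p[2]*c['fy']+c['cy']])
def tri(c1,p1,c2,p2):
    A=[];b=[]
    for c,p in((c1,p1),(c2,p2)):
        o=-c['R'].T@c['t']; d=ray(c,p,0)-o; d/=np.linalg.norm(d); M=np.eye(3)-np.outer(d,d); A.append(M); b.append(M@o)
    X=np.linalg.lstsq(np.vstack(A),np.hstack(b),rcond=None); return X[0],X[1]
def blob(m,roi):
    x0,y0,x1,y1=roi; k=np.zeros(m.shape[:2],np.uint8); k[y0:y1,x0:x1]=m[y0:y1,x0:x1]
    n,l,s,c=cv2.connectedComponentsWithStats(k); i=1+s[1:,4].argmax()
    return (l==i).astype(np.uint8),c[i],s[i]
E
python3 - <<'E'
from h import *
import pickle
d=pickle.load(open('c.pkl','rb'));T,S=d['top'],d['side']
a=cv2.resize(T['img'][100:215,155:290],None,fx=4.5,fy=4.5,interpolation=cv2.INTER_CUBIC)
cv2.imwrite('pics/ctop.png',a)
b=cv2.resize(S['img'][130:220,220:355],None,fx=5.9,fy=5.9,interpolation=cv2.INTER_CUBIC)
cv2.imwrite('pics/cside.png',b)
hs={n:cv2.cvtColor(d[n]['img'],cv2.COLOR_BGR2HSV) for n in d}
# tile
for n,roi in(('top',(205,105,285,180)),('side',(285,155,345,195))):
    h=hs[n]; m=((h[...,0]<12)&(h[...,1]>130)).astype(np.uint8)
    k,c,s=blob(m,roi); w=np.array([ray(d[n],p,75)[:2] for p in np.argwhere(k)[:,::-1]],np.float32)
    hull=cv2.convexHull(w); print(n,'tile',c,s[4],w.mean(0),cv2.minAreaRect(hull))
# knob
kc={}
for n,roi in(('top',(245,174,270,192)),('side',(260,180,282,205))):
    k,c,s=blob((hs[n][...,2]<45).astype(np.uint8),roi); kc[n]=c; print(n,'knob',c,s, ray(d[n],c,64))
print(tri(T,kc['top'],S,kc['side']))
# tally base plate
h=hs['top']; m=((h[...,1]<70)).astype(np.uint8)
k,c,s=blob(m,(160,165,200,210)); print('tally',c,s)
w=np.array([ray(T,p,25)[:2] for p in np.argwhere(k)[:,::-1]],np.float32); print(w.mean(0))
E
```

```text
top tile [241.2127907  136.64302326] 860 [642.07434   76.103836] ((642.3771362304688, 76.09495544433594), (101.51117706298828, 101.18982696533203), 69.20438385009766)
side tile [314.47704918 175.29180328] 610 [640.97565  73.75348] ((639.3201904296875, 72.45726013183594), (112.65611267089844, 100.83866119384766), 69.66533660888672)
top knob [254.96610169 182.52542373] [251 178   9   9  59] [486.10110355  25.32774575  64.        ]
side knob [270.67948718 193.93589744] [267 189   9  11  78] [484.97368302  25.71233505  64.        ]
(array([485.49838249,  25.42315816,  64.21502137]), array([0.6833208]))
tally [179.78175313 188.59391771] [162 174  33  30 559]
[462.83292 288.4834 ]
```

View pics/ctop.png

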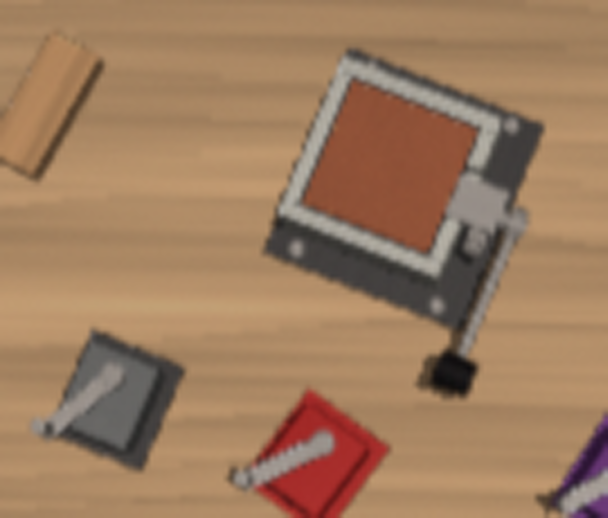

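View pics/cside.png

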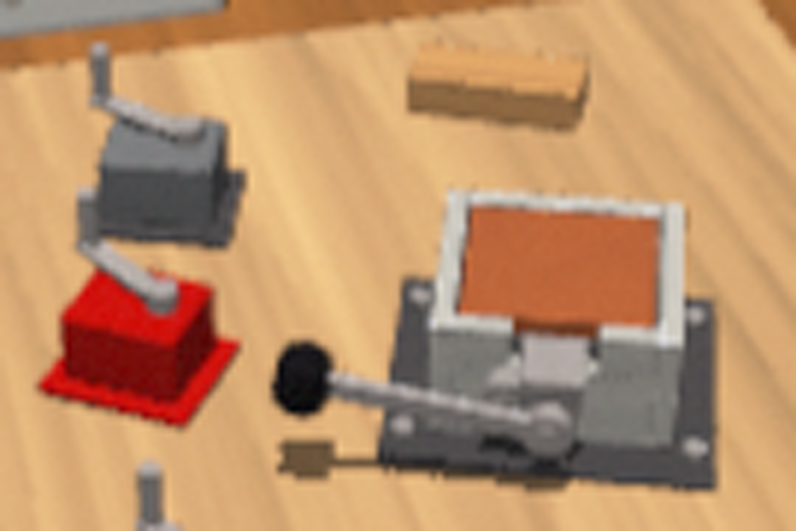

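The grey tally's crank has its pin at crop (42,428) and its pivot at (117,375) in the top crop, and at (100,47) and (190,125) in the side crop. The red and purple ones are decoys. The jig's yaw is about -20.8°, and the knob position agrees with it. Next I'll work out the tally's geometry.

```bash
cat >> h.py <<'E'
from scipy.spatial.transform import Rotation as Ro
def down(a):  # tool z down, tool x at azimuth a
    x=np.array([np.cos(a),np.sin(a),0]);z=np.array([0,0,-1.]);
    q=Ro.from_matrix(np.c_[x,np.cross(z,x),z]).as_quat(); return [q[3],q[0],q[1],q[2]]
E
python3 - <<'E'
from h import *
import pickle
d=pickle.load(open('c.pkl','rb'));T,S=d['top'],d['side']
f=lambda x,y,s,o:np.array([x/s+o[0]-.4,y/s+o[1]-.4])
pt,ps=f(42,428,4.5,(155,100)),f(100,47,5.9,(220,130))
vt,vs=f(117,375,4.5,(155,100)),f(188,126,5.9,(220,130))
P,_=tri(T,pt,S,ps);V,_=tri(T,vt,S,vs);print(P,V)
P2=(ray(T,pt,92)+ray(S,ps,92))/2;V2=(ray(T,vt,62)+ray(S,vs,62))/2
print(ray(T,pt,92),ray(S,ps,92),ray(T,vt,62),ray(S,vs,62))
l=P2-V2;print(np.hypot(*l[:2]),np.arctan2(l[1],l[0]))
# housing/base edges of tally in top view: base plate outline at z~4
h=cv2.cvtColor(T['img'],cv2.COLOR_BGR2HSV)
k,c,s=blob(((h[...,1]<70)&(h[...,2]<140)).astype(np.uint8),(166,168,200,210))
k=cv2.morphologyEx(k,cv2.MORPH_OPEN,np.ones((5,5)))
w=np.array([ray(T,p,5)[:2] for p in np.argwhere(k)[:,::-1]],np.float32);print(cv2.minAreaRect(w))
from plant import solve_ik
for a in (2.0,1.6,1.2,.8): print(a,solve_ik([440,340,90],down(a)),solve_ik([440,340,90],down(a+3.14159)))
for p in ([485,25,140],[485,25,58],[605,-22,168]):print(solve_ik(p,down(-.363)),solve_ik(p,down(-.363+np.pi)))
E
```

```text
[435.15120485 328.50201673  97.81426383] [478.66571165 279.69930208  65.29954168]
[434.99786258 329.7413166   92.        ] [437.29477993 338.32365454  92.        ] [479.04977791 280.23892637  62.        ] [479.63407261 284.86962485  62.        ]
67.20019572556704 2.2689309573864676
((465.71356201171875, 289.4430847167969), (78.35567474365234, 86.52397155761719), 70.19705963134766)
2.0 [ 0.65788861  0.42187417 -0.32717575  0.82174641  0.          1.79948126] [ 0.65788861  0.42187417 -0.32717575  0.82174641  0.         -1.34210874]
1.6 [ 0.65788861  0.42187417 -0.32717575  0.82174641  0.          2.19948126] [ 0.65788861  0.42187417 -0.32717575  0.82174641  0.         -0.94210874]
1.2 [ 0.65788861  0.42187417 -0.32717575  0.82174641  0.          2.59948126] [ 0.65788861  0.42187417 -0.32717575  0.82174641  0.         -0.54210874]
0.8 [ 0.65788861  0.42187417 -0.32717575  0.82174641  0.          2.99948126] [ 0.65788861  0.42187417 -0.32717575  0.82174641  0.         -0.14210874]
[ 0.05150081  0.26596474 -0.42188742  0.88294416  0.         -2.72709184] [ 0.05150081  0.26596474 -0.42188742  0.88294416  0.          0.41450081]
[ 0.05150081  0.35690921 -0.54231571  0.67157141  0.         -2.72709184] [ 0.05150081  0.35690921 -0.54231571  0.67157141  0.          0.41450081]
[-0.03634762  0.43618636 -0.07792842  1.05668155  0.         -2.81494027] [-0.03634762  0.43618636 -0.07792842  1.05668155  0.          0.32665238]
```

Run:
```python
from h import *
from plant import *
V=np.array([479.3,283.]);f0=2.31
def pose(th,back,z):
    f=f0+th; r=np.array([np.cos(f),np.sin(f)]);t=np.array([-r[1],r[0]])
    return [*(V+65*r-back*t),z],down(f+np.pi/2)
p,q=pose(0,35,150);grip(0.0);reach(p,q)
move_straight(pose(0,35,84)[0],feed=120,contact_N=8)
print(state()['ee_pos'],state()['clock'],state()['opening'])
F0=state()['ft_force']
for th in(.0,.2,.4,.6,.8,.92,1.0,1.08,1.16):
    p,q=pose(th,17,84);hit=move_straight(p,feed=80,rot=q,contact_N=8)
    s=state();print(th,hit,s['ee_pos'].round(1),(s['ft_force']-F0).round(1))
    if hit:break
c=capture('side');cv2.imwrite('pics/push.png',cv2.resize(c['img'][110:230,200:360],None,fx=5,fy=5,interpolation=cv2.INTER_CUBIC))
print(state()['clock'])
```

```text
[461.5603374  355.08596045  84.51662664] 3.0333 0.0026069435551622226
0.0 False [448.7 342.9  85. ] [ 2.2  0.3 -0.4]
0.2 False [437.6 335.9  84.5] [0.9 1.6 1.1]
0.4 False [427.9 326.3  84.2] [0.7 2.1 0.2]
0.6 False [420.3 315.1  84. ] [1.6 1.5 0.2]
0.8 False [415.  302.6  84. ] [ 2.2  1.2 -0.7]
0.92 False [413.6 295.3  84.2] [ 1.   4.  -1.9]
1.0 False [412.9 294.2  84.4] [-0.9 15.2 -5.3]
1.08 False [412.1 293.   84.7] [-3.3 25.9 -8.4]
1.16 False [411.4 291.8  84.9] [ -7.9  35.7 -10.5]
5.875
```

View pics/push.png

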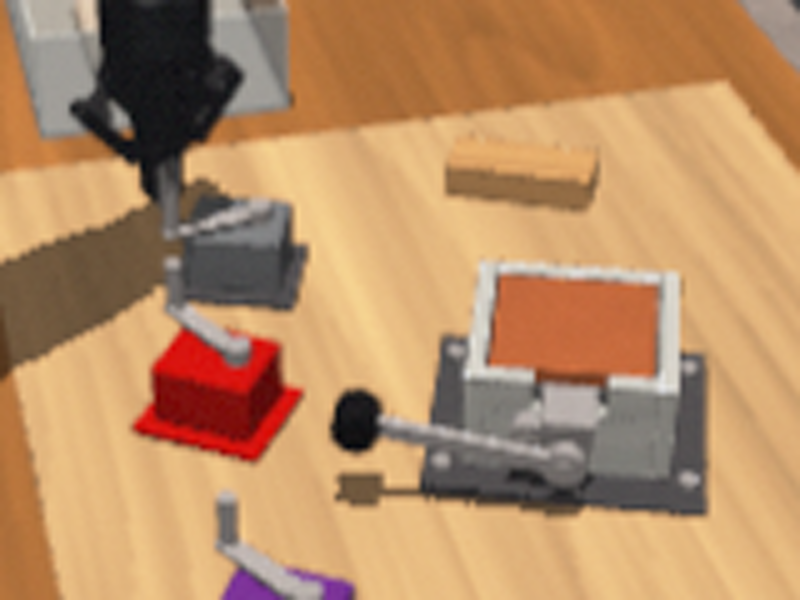

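The lever is against its stop: in the crop the pin is at (170,210) beside the fingers, and the force keeps climbing with no further motion. I'll ease off, lift to release it, and check that it returned home.

Run:
```python
from h import *
from plant import *
p=state()['ee_pos'];p=p+[1,6.,0];p[2]=84
move_straight(p,feed=60)
print((state()['ft_force']).round(1))
move_straight(p+[0,0,76],feed=150)
J=np.array([642,76.]);y=-.363;R=np.array([[np.cos(y),-np.sin(y)],[np.sin(y),np.cos(y)]])
k=J+R@[-130*np.cos(.17),-105];print(k)
reach([*k,150],down(y+np.pi));grip(0.75)
for n,a in(('side',(110,230,200,360)),):
    c=capture(n);cv2.imwrite('pics/rel.png',cv2.resize(c['img'][a[0]:a[1],a[2]:a[3]],None,fx=5,fy=5,interpolation=cv2.INTER_CUBIC))
print(state()['ee_pos'],state()['clock'],state()['opening'])
```

```text
[-2.5  2.8  0.8]
[484.93977592  23.33727185]
[484.96739275  23.36442969 150.01442268] 9.175 0.7505553162014684
```

View pics/rel.png

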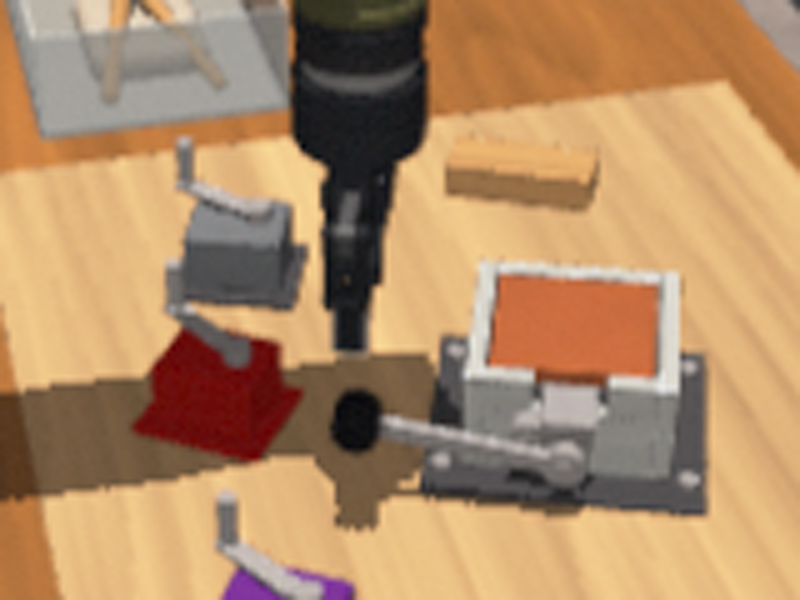

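The tally lever is back home, with its pin at (183,150), and the gripper is lined up over the knob at (355,420). Next is the grip and a short swing.

```bash
cat >> h.py <<'E'
y0=-.363;RJ=np.array([[np.cos(y0),-np.sin(y0)],[np.sin(y0),np.cos(y0)]])
def knob(th,off,dz,J=(642,76.)):
    a=.17+th; return [*(np.array(J)+RJ@[-130*np.cos(a),-105+off]),42+130*np.sin(a)+dz]
E
python3 - <<'E'
from h import *
from plant import *
print(move_straight(knob(0,1.5,-7),feed=100,contact_N=10));F0=state()['ft_force']
grip(0.0);s=state()
f=lambda s:np.r_[RJ.T@(s['ft_force']-F0)[:2],(s['ft_force']-F0)[2]].round(1)
print(s['opening'],s['grip_force'],f(s),s['ee_pos'],s['clock'])
for th in(.1,.2,.3):
    move_straight(knob(th,1.5,-7),feed=80);s=state();print(th,f(s),s['ee_pos'].round(1),s['opening'],s['grip_force'])
E
```

```text
False
0.33953901775493883 61.28252863883972 [ 1.2 -3.3  3.8] [485.66337592  24.27236616  57.50954613] 10.6583
0.1 [ 1.3 -2.9 -4.3] [487.9  23.4  69.3] 0.33897440119543554 60.40114939212799
0.2 [ 1.5 -3.4 -3.8] [491.5  22.1  81.7] 0.33982717755304503 60.529764890670776
0.3 [ 0.4 -3.6 -4.5] [496.2  20.3  93.6] 0.34374615656558344 60.4981130361557
```

Run:
```python
from h import *
from plant import *
import pickle
F0=np.zeros(3)
f=lambda s:np.r_[RJ.T@(s['ft_force']-F0)[:2],(s['ft_force']-F0)[2]].round(1)
for th in np.r_[np.arange(.42,1.36,.12),1.40]:
    move_straight(knob(th,1.5,-7),feed=80);s=state();print(round(th,2),f(s),s['ee_pos'].round(1),round(s['opening'],3),round(s['grip_force']))
hold(.3)
d={n:capture(n) for n in('side','top')};pickle.dump(d,open('e.pkl','wb'))
cv2.imwrite('pics/end.png',cv2.resize(d['side']['img'][80:230,200:400],None,fx=4,fy=4,interpolation=cv2.INTER_CUBIC))
s=state();print(f(s),s['ee_pos'],s['clock'])
S=d['side'];print('expected side px: axis',proj(S,[*(np.array([642,76])+RJ@[0,-105]),42]),'knob',proj(S,knob(1.4,1,0)))
```

```text
0.42 [-1.1 -4.1 -2.8] [503.4  17.5 107.2] 0.343 61
0.54 [-3.  -3.4 -4.6] [512.2  14.2 119.7] 0.34 61
0.66 [-3.1 -4.2 -2.7] [522.4  10.3 131. ] 0.339 61
0.78 [-4.1 -3.8 -4.1] [533.8   6.  140.9] 0.344 60
0.9 [-5.  -4.1 -3.3] [546.    1.3 149.1] 0.34 60
1.02 [-4.9 -3.1 -4.2] [559.3  -3.7 155.8] 0.344 60
1.14 [-5.  -4.2 -4.1] [573.1  -8.9 160.6] 0.34 60
1.26 [-6.1 -3.9 -3.5] [587.1 -14.2 163.8] 0.345 60
1.4 [-4.3 -3.1 -3.4] [604.5 -20.9 165.2] 0.342 60
[-4.3 -2.9 -3.9] [604.40184656 -20.80285905 165.18813223] 15.0917
expected side px: axis [312.45874075 203.25317988] knob [315.25332064 167.88468274]
```

View pics/end.png

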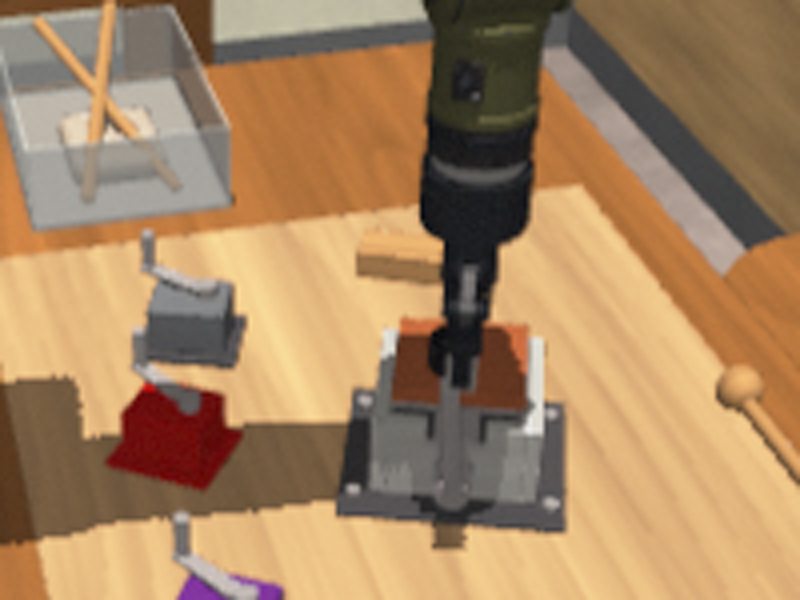

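The tile is lifted and the handle looks close to upright, but the knob at about (450,350) may sit slightly left of the finger centre at (463,350). I'll measure the lean.

Run:
```python
from h import *
import pickle
S=pickle.load(open('e.pkl','rb'))['side']
o=S['img'][155:212,285:345].copy();o=cv2.resize(o,None,fx=10,fy=10,interpolation=cv2.INTER_CUBIC)
for th,col in((1.4,(0,255,0)),(1.3,(0,0,255))):
    a=.17+th
    for yo in(-120,):
        pts=[[*(np.array([642,76.])+RJ@[-130*np.cos(a)+15*np.cos(t),yo+1]),42+130*np.sin(a)+15*np.sin(t)] for t in np.linspace(0,6.28,24)]
        cv2.polylines(o,[np.int32([(proj(S,p)-[285,155]+.5)*10 for p in pts])],False,col,1)
    for r in((0,130),):
        q=[proj(S,[*(np.array([642,76.])+RJ@[-x*np.cos(a),-108]),42+x*np.sin(a)]) for x in r]
        cv2.line(o,*[tuple(int(v) for v in (p-[285,155]+.5)*10) for p in q],col,1)
cv2.imwrite('pics/z.png',o)
```

```text
(no output)
```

View pics/z.png

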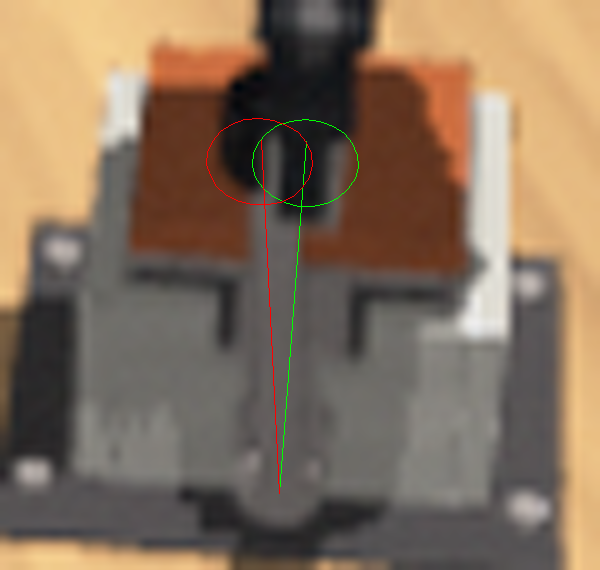

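The arm's centre is at about (272,235), where an upright handle (green) would be at 298. So the lever is at about 1.33, and the knob has slipped a little in the fingers. I'll measure the arm edges by saturation and push on in small steps.

```bash
cat >> h.py <<'E'
def theta(S):
    # arm centre on rows across tile (saturation dip), compared with the predicted arm centre line
    h=cv2.cvtColor(S['img'],cv2.COLOR_BGR2HSV)[...,1].astype(float); out=[]
    for r in(176,177,178,179,180):
        p=h[r,300:328]; lo,hi=np.percentile(p,5),np.percentile(p,80); w=np.clip((hi-p)/(hi-lo),0,1); w[w<.25]=0
        u=300+(w*np.arange(28)).sum()/w.sum(); us=[]
        ths=np.linspace(1.1,1.8,15)
        for th in ths:
            a=.17+th; A,B=[proj(S,[*(np.array([642,76.])+RJ@[-x*np.cos(a),-108]),42+x*np.sin(a)]) for x in(0,130)]
            us.append(A[0]+(r-A[1])/(B[1]-A[1])*(B[0]-A[0]))
        out.append((r,round(u,2),round(w.sum(),1),round(float(np.interp(u,us,ths)),3)))
    return out
E
python3 - <<'E'
from h import *
from plant import *
import pickle
S=pickle.load(open('e.pkl','rb'))['side']
print(cv2.cvtColor(S['img'],cv2.COLOR_BGR2HSV)[176:181,300:328,1]);print(theta(S))
for th in(1.44,1.47):
    move_straight(knob(th,1.5,-7),feed=40);hold(.2);c=capture('side');s=state()
    print(th,theta(c),s['ee_pos'],s['ft_force'].round(1),s['opening'])
pickle.dump(c,open('e2.pkl','wb'))
E
```

```text
[[171 174 172 174 172 169 170 169 165 131  41  15  13   6   6  22   6   8
   39 150 167 168 172 167 172 174 166 167]
 [167 173 172 165 172 170 162 166 170 129  46  17  16  12  25  71  74  59
   71 165 169 169 174 172 175 172 171 179]
 [175 168 174 172 176 164 169 167 175 138  45  15  15  13  38 124 129 129
  129 168 168 173 174 171 173 172 173 168]
 [164 173 177 173 175 168 172 178 172 136  48  10  16  13  36 152 170 170
  172 177 174 176 172 173 179 168 169 167]
 [ 77  79  91 102  96 107 129 130 149 128  46  13  18  13  33 149 166 173
  170 168 171 172 175 175 169 173 176 164]]
[(176, np.float64(314.02), np.float64(8.4), 1.383), (177, np.float64(313.49), np.float64(7.7), 1.37), (178, np.float64(312.89), np.float64(5.8), 1.353), (179, np.float64(312.03), np.float64(4.6), 1.327), (180, np.float64(308.1), np.float64(8.5), 1.199)]
1.44 [(176, np.float64(315.41), np.float64(9.1), 1.422), (177, np.float64(315.01), np.float64(8.1), 1.413), (178, np.float64(313.78), np.float64(5.7), 1.38), (179, np.float64(313.0), np.float64(4.7), 1.357), (180, np.float64(308.64), np.float64(8.7), 1.216)] [608.52870952 -22.39760044 165.14265193] [-6.9 -1.6 -1.9] 0.343297730614328
1.47 [(176, np.float64(316.49), np.float64(9.1), 1.451), (177, np.float64(316.21), np.float64(8.7), 1.448), (178, np.float64(315.17), np.float64(6.3), 1.421), (179, np.float64(313.78), np.float64(5.1), 1.381), (180, np.float64(309.26), np.float64(8.5), 1.237)] [612.14073628 -23.75301155 165.00387399] [-8.1 -1.5 -1.5] 0.3379349385063803
```

Run:
```python
from h import *
from plant import *
move_straight(knob(1.487,1.5,-7),feed=30)
for i in range(3):
    hold(.7);c=capture('side');print(theta(c)[2:4])
s=state();print(s['ee_pos'],s['ft_force'].round(1),s['opening'],s['clock'])
o=cv2.resize(c['img'][155:212,285:345],None,fx=10,fy=10,interpolation=cv2.INTER_CUBIC);a=1.57
q=[proj(c,[*(np.array([642,76.])+RJ@[0,-108]),42+x]) for x in(0,130)]
cv2.line(o,*[tuple(int(v) for v in (p-[285,155]+.5)*10) for p in q],(0,255,0),1)
cv2.imwrite('pics/z2.png',o)
```

```text
[(178, np.float64(315.9), np.float64(7.0), 1.443), (179, np.float64(314.08), np.float64(4.5), 1.391)]
[(178, np.float64(315.87), np.float64(7.0), 1.441), (179, np.float64(314.09), np.float64(4.5), 1.391)]
[(178, np.float64(315.85), np.float64(7.0), 1.441), (179, np.float64(314.09), np.float64(4.5), 1.391)]
[613.92910407 -24.43506704 164.86979921] [-8.8 -0.8 -0.6] 0.34090262657966625 18.625
```

View pics/z2.png

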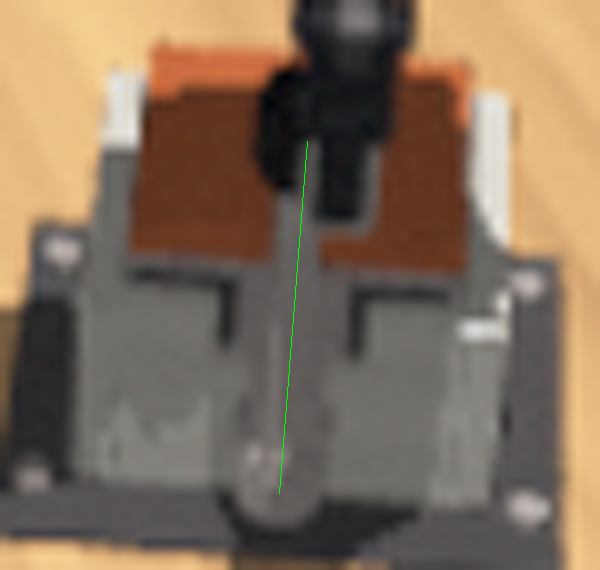

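The arm's centre (298,235) now lies on the upright line, the knob's left edge (257) matches, and the angle is steady. I'm handing in.

```bash
python3 -c "
from plant import *
print(finish_job())"
```

```text
the job is handed in; nothing more can be done
None
```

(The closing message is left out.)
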